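# Start the hold-down screw of the board fixture

## Robot

A 6-joint arm with a two-finger parallel gripper is mounted at the origin on the work surface. World frame = base frame: x ahead of the robot, y to its left, z up, the work surface at z = 0. Lengths are in m, angles in rad, forces in N, time in s.
With the tool pointing down it reaches from about 0.35 to 0.775 m from the base axis. Payload 5.5 kg.
Tool frame: the origin (TCP) lies midway between the tips of the shut fingers; the grasp point (between the pads) lies 19 mm behind it; z points along the fingers, y is the line along which they close (so a half turn about z gives the same grasp; the last joint's range is limited). The gripper opens to 85 mm and grips with 20 to 120 N. Pads are 22 mm wide; open, the fingers measure 114 mm over their backs; the gripper's body (76 mm by 85 mm) begins 54 mm behind the grasp point. The pads swing forward as they close: fully open they stand 13 mm farther back than shut.
Start: joints at [1.025, 0.313, 0.046, 1.304, 0, 1.431], TCP at [0.227, 0.528, 0.231] pointing down, gripper open.
Joint ranges: [-2.76, 2.76], [-0.86, 1.69], [-1.03, 1.26], [-2.2, 2.34], [-1.47, 1.5], [-3.14, 3.14]. Speed limits (rad/s): [2.57, 2.57, 3.14, 3.14, 3.14, 3.14].

## Interface

Orientations are given as a unit quaternion [w, x, y, z].
In Python, from workcell import env gives the robot as it stands. The module is installed in compiled form; this text tells all that it offers.
- The arm moves only by the tool carry_out, never from a script. Its argument "series" is a list of rows, each an object with "delta_rot": the turn, a rotation vector about the world's x, y, z normalised to -1 to 1, where 1 is 0.1 rad, a list of three; "travel": the shift along the world's x, y, z normalised to -1 to 1, where 1 is 0.025 m, a list of three; "fingers": the closure, from -1 (fully open) to 1 (shut). In form: [{"delta_rot": [ax, ay, az], "travel": [tx, ty, tz], "fingers": fingers}, ...]. A call has 1 to 5 rows; each row shifts and turns the commanded pose from where the row before left it; what a row does not reach is not made up. A row lasts 1/8 s, in which the tool goes at most 62.5 mm and 10.7 degrees, less where a joint would pass 70% of its speed; a pose out of reach is approached as far as the arm can. A call with a number of a shift or a turn outside -1 to 1 is refused whole. A call with a gripper value outside its range is refused whole. The fingers move at their own pace and stop on an object; "squeeze" is the grip in N (left out, the last holds). Time passes only in rows, so rows that do not move let the fingers close. It gives the time, the measured TCP pose, the force, the opening and the grip force at its end, in the units of the state.
- env.get_state(): the state, without advancing time (a new reading comes with each control period).
- env.read_camera(name): name is "scene" or "top" or "wrist"; returns a dict with "color" (384x512x3 uint8, red, green, blue), "fx", "fy", "cx", "cy" (pixels), "world_from_camera" (4x4, takes a point from camera to world coordinates); the wrist camera has in their place "hand_eye" (4x4, takes a point from camera to tool coordinates, whose origin is the TCP and whose axes are the flange's). Camera axes: x right, y up, looking along -z (the intrinsics and any distortion apply to the point x, -y, -z); pixel columns grow to the right and rows downward; lengths in m; the calibration is good to about 2 mm. A picture is of the moment at which its call begins: read the wrist's pose just before it. There is no depth.
- env.hand_in(): hands the job in; it is judged then, once.
The state is a dict: "clock": time; "joint_pos": joint angles; "qvel": joint speeds; "tau": joint torques, N m; "tcp_pos": TCP position; "orientation": TCP orientation; "wrist_force": force on the tool from outside, world axes, zero at the start; "ft_torque": the same for the moment, N m; "finger_gap": finger opening in m; "grip_force": force on a finger pad.
Only numpy, scipy, OpenCV 4.12 (cv2) and the standard library are available. Lean on these libraries where they do the work, as an engineer would, in place of code of your own. Each camera call takes 0.05 s, during which the arm holds its last target. There are 200 camera calls.

## Task

One of the two wing screws that hold the circuit board down stands proud because its thread has not been started. Turn it backward (counter-clockwise seen from above) until you feel it drop off the thread's end and stop turning back there, then turn it forward (clockwise) one full turn from the drop, give or take a fifth of a turn, and finish while still gripping its wing between the fingers and holding it still. Leave the tight screw on the other side and the loose things around alone.

Things in the scene. Friction and masses are not known exactly. Their poses are not given: they have to be found in the camera images.
- wing_head: bright steel wing of the screw to be started: upright flat bar 46 mm long (its x), 12 mm thick (its y; grip across this), 24 mm tall, on a round collar 30 mm across, 6 mm thick. Origin: centre of the wing's underside, on the screw axis; z up. At the start 66 to 70 mm above loose_post's origin, about 20 mm higher than the tight wing. Turns, rises and sinks with the screw
- wing_top (a point): centre of that wing's top face, on the screw axis. A light spring and its weight draw the screw down with about 4 N: it drops by itself if the fingers stand loosely either side of the wing (about 1.5 mm play each side), while a firm grip may hold it up until loosened
- screw_turn (a joint): turning angle of that screw (rad), about 0 at the start of the run; grows when turned forward (clockwise from above), falls when turned backward, any number of turns. Friction about 0.02 Nm, it stays where left. The thread's end, where it drops, lies at an unknown angle between -0.6 and -2.2
- screw_lift (a joint): height of that screw along its axis (m), up positive. Starts between 0 and -0.004. Lead 8 mm per turn: it climbs while turned backward to about 0, drops nearly 8 mm to about -0.008 at the thread's end, then sinks 8 mm per turn forward (climbs again if turned further back). About 1 mm of axial give; lower stop at -0.0195
- loose_post: fixed round dark threaded boss, 36 mm diameter, 42 mm high, with a black flange 66 mm across at half height over the board's edge, under the screw to be started. Origin: centre of its underside, z up
- tight_post: same boss at the other long edge of the board with an identical wing screw that is already fully down (wing underside 48 mm, top 72 mm above the origin). Origin: centre of its underside. Leave alone
- circuit_board: fixed green circuit board 160 x 130 mm on standoffs, top face 24 mm above its origin, parts on it up to 14 mm taller; the two posts stand at its two long edges. Origin: below its centre, on the breadboard (12 mm above the bench)
- hex_key: dark steel L-shaped hex key, 6 mm thick, 80 mm by 25 mm, lying flat; bystander; origin under the long arm
- spare_standoff: small upright brass cylinder, 12 mm diameter, 30 mm high; bystander; origin at its underside
- heat_sink: loose finned aluminium heat sink, 28 x 28 x 14 mm, lying on the circuit board; bystander; origin at its underside
- tip_case: flat grey case with clear lid, 70 x 45 x 20 mm; bystander; origin at its underside
- magnet_base: steel puck 40 mm diameter with a stub on top, 36 mm high; bystander; origin at its underside
- screwdriver: screwdriver with black handle lying flat; bystander; origin under its middle
- coax_adapter: brass stepped cylinder, 18 mm diameter, 24 mm high; bystander; origin at its underside

How it is judged:
On the way, in this order (a step that is already met when the one before it is completed fails the run):
1. the screw, turned backward, has dropped off the thread's end (value of joint screw_lift below -0.006 m and value of joint screw_turn below -0.4 rad), for 0.1 s.
2. the screw has been turned forward one turn from the drop (value of joint screw_lift below -0.0142 m and value of joint screw_turn above 1.9 rad), for 0.2 s.
At the end, for the whole second after the job is handed in: the screw, dropped first and then turned forward, stands one turn (8 mm, within 1.8 mm) below where it stood just after the drop (screw_lift between -0.0178 and -0.0142), at rest (below 0.15 rad/s), with the fingers centred over it within 15 mm and gripping its wing with more than 2 N (all of step 2 and value of joint screw_lift above -0.0178 m and value of joint screw_turn below 7 rad and velocity of joint screw_turn between -0.15 and 0.15 rad/s and contact force between the fingers and wing_head above 2 N and horizontal distance between the grasp point and wing_head below 0.015 m); the arm keeps its last pose, push and grip.
It fails at once if the screw is turned back far past the drop (value of joint screw_turn below -3.6 rad).
It fails at once if the tight screw or its post is pushed by the robot (contact force between any of the fingers, the arm and tight_post above 4 N).
It fails at once if a loose bystander is moved by more than 25 mm (distance of any of hex_key, spare_standoff, heat_sink, tip_case, magnet_base, screwdriver, coax_adapter from where it was at the start of the episode above 0.025 m).
It also fails if it takes over 72 s, if anything falls off the work surface, if the arm or the gripper's body presses on something with over 40 N, if the wrist force passes 120 N, or if a joint passes its speed limit or range.

## Working session

There is one attempt and no reset: what is moved stays moved. The work goes in short steps, Python scripts to look and compute and a tool call to move; the robot and the scene stay as the last step left them, time stands still between calls to the robot, and variables do not carry over. Pictures are saved under pics/ and viewed, at most 11 in all, crops included, and the job is handed in when it is done.

Besides the shell and the picture viewer there is one more tool, called in YAML: its name, and indented under it one key for each argument. carry_out: Moves the arm, as the interface text tells. Its arguments: {"type":"object","properties":{"series":{"type":"array","items":{"type":"object","properties":{"delta_rot":{"type":"array","items":{"type":"number"}},"travel":{"type":"array","items":{"type":"number"}},"fingers":{"type":"number"}}}},"squeeze":{"type":"number"}},"required":["series"]}

```bash
mkdir -p pics
cat > h.py <<'E'
import numpy as np, cv2
from workcell import env
def shot(name,fn):
    r=env.read_camera(name); cv2.imwrite('pics/'+fn,r['color'][:,:,::-1]); return r
def ray(r,u,v,T=None):
    T=np.array(r['world_from_camera']) if T is None else T
    d=np.array([(u-r['cx'])/r['fx'],-(v-r['cy'])/r['fy'],-1.])
    return T[:3,3],T[:3,:3]@d
def onz(r,u,v,z):
    o,d=ray(r,u,v); return o+d*(z-o[2])/d[2]
E
python3 - <<'E'
from h import *
s=env.get_state(); print({k:np.round(v,3) for k,v in s.items()})
for n in('top','scene'):
    r=shot(n,n+'0.png'); print(n,[k for k in r],r['fx'],r['cx'],r['cy'],np.round(r['world_from_camera'],3))
    np.save(n+'.npy',r,allow_pickle=True)
a=cv2.imread('pics/top0.png');cv2.imwrite('pics/top0.png',a)
E
```

```text
{'clock': np.float64(0.0), 'joint_pos': array([ 1.025,  0.314,  0.045,  1.304, -0.   ,  1.431]), 'qvel': array([-0.   ,  0.001, -0.001, -0.001,  0.001,  0.   ]), 'tau': array([ 2.0000e-03, -4.8062e+01,  2.9854e+01,  1.9000e-02, -0.0000e+00,
        0.0000e+00]), 'tcp_pos': array([0.227, 0.528, 0.23 ]), 'orientation': array([-0.   ,  0.202,  0.979, -0.001]), 'wrist_force': array([ 0.553, -0.309, -0.798]), 'ft_torque': array([ 0.009, -0.026, -0.056]), 'grip_force': np.float64(0.0), 'finger_gap': np.float64(0.085)}
top ['color', 'fx', 'fy', 'cx', 'cy', 'world_from_camera'] 454.14119898068367 257.693376193081 186.2542529060353 [[ 0.168  0.963 -0.208  0.34 ]
 [-0.986  0.166 -0.03  -0.022]
 [ 0.006  0.21   0.978  1.2  ]
 [ 0.     0.     0.     1.   ]]
scene ['color', 'fx', 'fy', 'cx', 'cy', 'world_from_camera'] 357.4866712873887 254.18567903466638 195.1573856304404 [[ 0.058 -0.671  0.739  1.256]
 [ 0.998  0.026 -0.055 -0.058]
 [ 0.018  0.741  0.671  0.742]
 [ 0.     0.     0.     1.   ]]
```

View pics/top0.png

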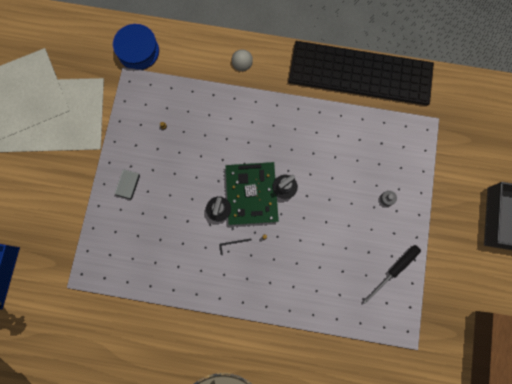

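View pics/scene0.png

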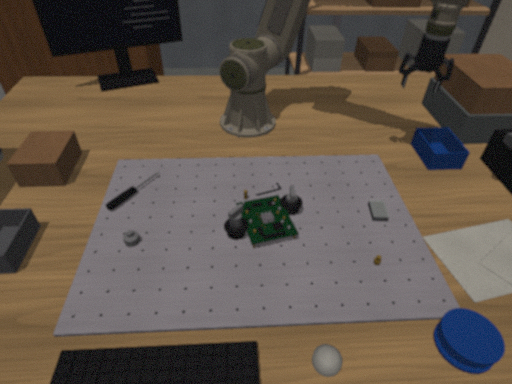

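Run:
```python
from h import *
t=cv2.imread('pics/top0.png')[150:250,190:320]; s=cv2.imread('pics/scene0.png')[170:255,210:340]
t=cv2.resize(t,(780,600)[:2],interpolation=3)[:, :]
s=cv2.resize(s,None,fx=6,fy=6,interpolation=3)
cv2.imwrite('pics/tc.png',t);cv2.imwrite('pics/sc.png',s)
```

```text
(no output)
```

View pics/tc.png

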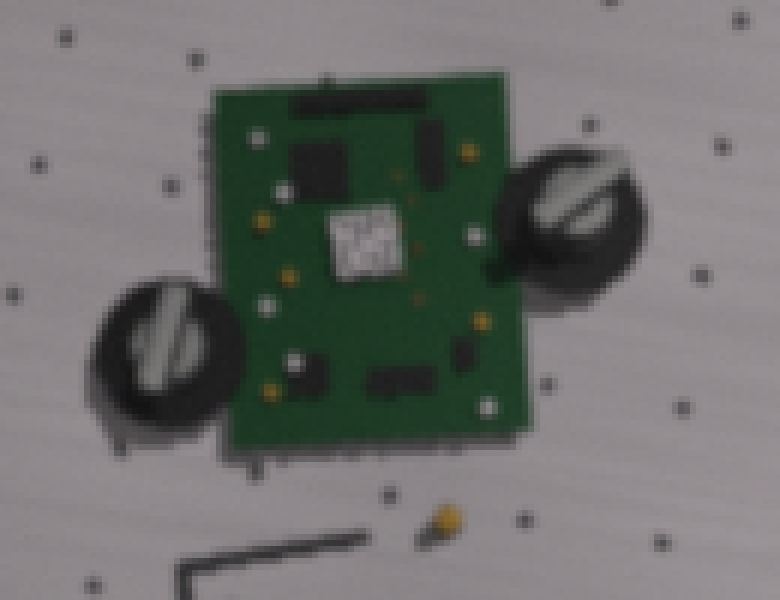

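View pics/sc.png

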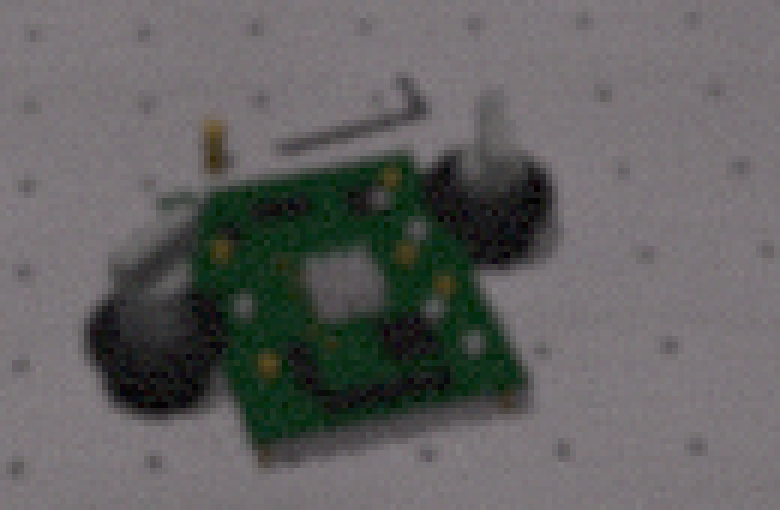

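The crops show the proud screw at top-camera (287,182) / scene (236,209): its wing stands farther off its flange than the other at top (218,206) / scene (292,192). Triangulating both.

Run:
```python
from h import *
t=np.load('top.npy',allow_pickle=True).item(); s=np.load('scene.npy',allow_pickle=True).item()
def tri(a,b):
    o1,d1=ray(t,*a);o2,d2=ray(s,*b)
    k=np.linalg.lstsq(np.c_[d1,-d2],o2-o1,rcond=None)[0]
    p,q=o1+d1*k[0],o2+d2*k[1]; return np.round((p+q)/2,4),np.linalg.norm(p-q).round(4)
c=lambda x,y:(190+x/6,150+y/6); e=lambda x,y:(210+x/6,170+y/6)
print('proud',tri(c(585,190),e(155,237)),onz(t,*c(585,190),.104))
print('tight',tri(c(168,335),e(490,130)),onz(t,*c(168,335),.084))
print('flange',onz(t,*c(570,222),.035),onz(t,*c(168,355),.035))
# wing axis dir, at plane z=.104, from crop ends
for P,Q,z in(((537,218),(628,160),.104),((152,388),(178,285),.084)):
    p,q=onz(t,*c(*P),z),onz(t,*c(*Q),z); d=q-p; print(np.round(p,3),np.round(q,3),np.linalg.norm(d),np.degrees(np.arctan2(d[1],d[0])))
print('board c',onz(t,*c(372,262),.036))
```

```text
proud (array([ 0.5992, -0.0581,  0.098 ]), np.float64(0.0043)) [ 0.59778791 -0.06003345  0.104     ]
tight (array([0.5133, 0.1016, 0.0775]), np.float64(0.0012)) [0.5121988  0.10028424 0.084     ]
flange [ 0.59871653 -0.05815314  0.035     ] [0.51113824 0.10403921 0.035     ]
[ 0.583 -0.042  0.104] [ 0.613 -0.076  0.104] 0.045160323909569075 -47.33483181503754
[0.489 0.103 0.084] [0.534 0.1   0.084] 0.04443685740562198 -3.278024235025188
board c [0.56627792 0.02408566 0.036     ]
```

carry_out:
  series:
    - {"delta_rot":[0,0,-0.16],"travel":[0.59,-0.94,0],"fingers":-1}
    - {"delta_rot":[0,0,-0.16],"travel":[0.59,-0.94,0],"fingers":-1}
    - {"delta_rot":[0,0,-0.16],"travel":[0.59,-0.94,0],"fingers":-1}
    - {"delta_rot":[0,0,-0.16],"travel":[0.59,-0.94,0],"fingers":-1}
    - {"delta_rot":[0,0,-0.16],"travel":[0.59,-0.94,0],"fingers":-1}
  squeeze: 30

```text
clock: 0.72
tcp_pos: [0.301, 0.4099, 0.2309]
orientation: [-0.0, 0.241, 0.971, -0.0]
wrist_force: [0.7, -0.2, 0.7]
finger_gap: 0.0855
grip_force: 0.0
```

carry_out:
  series:
    - {"delta_rot":[0,0,-0.16],"travel":[0.59,-0.94,0],"fingers":-1}
    - {"delta_rot":[0,0,-0.16],"travel":[0.59,-0.94,0],"fingers":-1}
    - {"delta_rot":[0,0,-0.16],"travel":[0.59,-0.94,0],"fingers":-1}
    - {"delta_rot":[0,0,-0.16],"travel":[0.59,-0.94,0],"fingers":-1}
    - {"delta_rot":[0,0,-0.16],"travel":[0.59,-0.94,0],"fingers":-1}

```text
clock: 1.35
tcp_pos: [0.3746, 0.2924, 0.2309]
orientation: [-0.0, 0.279, 0.96, -0.0]
wrist_force: [0.1, 0.8, -0.2]
finger_gap: 0.0854
grip_force: 0.0
```

carry_out:
  series:
    - {"delta_rot":[0,0,-0.16],"travel":[0.59,-0.94,0],"fingers":-1}
    - {"delta_rot":[0,0,-0.16],"travel":[0.59,-0.94,0],"fingers":-1}
    - {"delta_rot":[0,0,-0.16],"travel":[0.59,-0.94,0],"fingers":-1}
    - {"delta_rot":[0,0,-0.16],"travel":[0.59,-0.94,0],"fingers":-1}
    - {"delta_rot":[0,0,-0.16],"travel":[0.59,-0.94,0],"fingers":-1}

```text
clock: 1.98
tcp_pos: [0.4484, 0.1749, 0.2309]
orientation: [-0.0, 0.318, 0.948, -0.0]
wrist_force: [-0.1, -0.1, 0.1]
finger_gap: 0.0855
grip_force: 0.0
```

carry_out:
  series:
    - {"delta_rot":[0,0,-0.16],"travel":[0.59,-0.94,0],"fingers":-1}
    - {"delta_rot":[0,0,-0.16],"travel":[0.59,-0.94,0],"fingers":-1}
    - {"delta_rot":[0,0,-0.16],"travel":[0.59,-0.94,0],"fingers":-1}
    - {"delta_rot":[0,0,-0.16],"travel":[0.59,-0.94,0],"fingers":-1}
    - {"delta_rot":[0,0,-0.16],"travel":[0.59,-0.94,0],"fingers":-1}

```text
clock: 2.6
tcp_pos: [0.5221, 0.0575, 0.2309]
orientation: [-0.0, 0.355, 0.935, -0.0]
wrist_force: [0.1, 0.1, -0.2]
finger_gap: 0.0855
grip_force: 0.0
```

carry_out:
  series:
    - {"delta_rot":[0,0,-0.16],"travel":[0.59,-0.94,0],"fingers":-1}
    - {"delta_rot":[0,0,-0.16],"travel":[0.59,-0.94,0],"fingers":-1}
    - {"delta_rot":[0,0,-0.16],"travel":[0.59,-0.94,0],"fingers":-1}
    - {"delta_rot":[0,0,-0.16],"travel":[0.59,-0.94,0],"fingers":-1}
    - {"delta_rot":[0,0,0],"travel":[0,0,0],"fingers":-1}

```text
clock: 3.22
tcp_pos: [0.5815, -0.0371, 0.2304]
orientation: [-0.0, 0.386, 0.923, -0.0]
wrist_force: [-0.2, 0.1, -1.4]
finger_gap: 0.0855
grip_force: 0.0
```

```bash
cat >> h.py <<'E'
from scipy.spatial.transform import Rotation as R
def pose(s=None):
    s=s or env.get_state(); q=s['orientation']; T=np.eye(4)
    T[:3,:3]=R.from_quat([q[1],q[2],q[3],q[0]]).as_matrix(); T[:3,3]=s['tcp_pos']; return T
def st():
    s=env.get_state(); T=pose(s)
    print('t',round(s['clock'],2),'tcp',np.round(s['tcp_pos'],4),'yaw_y',np.degrees(np.arctan2(T[1,1],T[0,1])).round(2),'z',np.round(T[:3,2],3),'q',np.round(s['joint_pos'],2),'F',np.round(s['wrist_force'],1),'M',np.round(s['ft_torque'],2),'gap',round(s['finger_gap'],4),'grip',round(s['grip_force'],1))
E
python3 - <<'E'
from h import *
st(); T=pose(); r=shot('wrist','w1.png'); W=T@np.array(r['hand_eye']); print(np.round(r['hand_eye'],3),r['fx'],r['cx'],r['cy'],np.round(W,3)); r['world_from_camera']=W; np.save('w1.npy',r,allow_pickle=True); print([k for k in r])
E
```

```text
t 3.23 tcp [ 0.5815 -0.0371  0.2304] yaw_y 44.61 z [-0.001  0.    -1.   ] q [-0.2   0.33  0.07  1.31 -0.    0.59] F [-0.2  0.1 -1.4] M [ 0.06  0.03 -0.  ] gap 0.0855 grip 0.0
[[-0.     0.952  0.306  0.078]
 [ 1.    -0.     0.001  0.   ]
 [ 0.001  0.306 -0.952 -0.142]
 [ 0.     0.     0.     1.   ]] 334.0147336563719 257.3548344989984 188.25326391738938 [[ 0.712 -0.669 -0.213  0.527]
 [ 0.702  0.678  0.218  0.019]
 [-0.001 -0.305  0.952  0.373]
 [ 0.     0.     0.     1.   ]]
['color', 'fx', 'fy', 'cx', 'cy', 'hand_eye', 'world_from_camera']
```

View pics/w1.png

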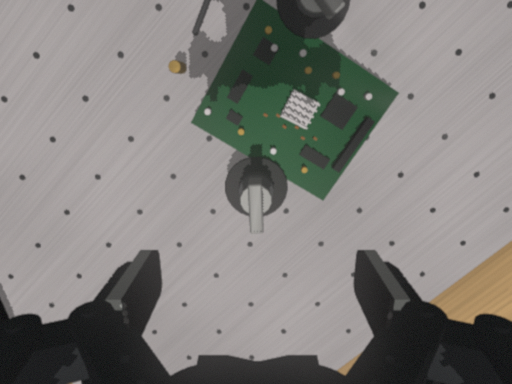

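The wrist picture shows the proud wing as a bright bar about columns 250–263, rows 175–233, nearly vertical in the image, so already aligned with the fingers to within a few degrees.

Run:
```python
from h import *
r=np.load('w1.npy',allow_pickle=True).item(); W=r['world_from_camera']
g=cv2.cvtColor(r['color'],cv2.COLOR_RGB2GRAY)
def proj(p):
    c=np.linalg.inv(W)@np.r_[p,1]; return (r['cx']+r['fx']*c[0]/-c[2], r['cy']-r['fy']*c[1]/-c[2])
C=np.array([.598,-.059]);
for a in(-47,):
    d=np.array([np.cos(np.radians(a)),np.sin(np.radians(a))])
    for k in(-.023,0,.023): print(np.round(proj(np.r_[C+k*d,.104]),1),np.round(proj(np.r_[C+k*d,.08]),1))
for v in range(165,240,5): print(v,g[v,236:278:2])
```

```text
[253.7 184.1] [254.  176.4]
[253.1 209.6] [253.4 200.2]
[252.4 233.9] [252.8 222.9]
165 [73 74 75 74 73 63 52 54 50 49 51 48 46 51 60 55 71 70 71 71 67]
170 [75 73 75 74 56 51 51 51 49 50 51 50 47 46 47 46 53 66 71 70 72]
175 [76 76 77 66 56 55 58 60 59 61 62 61 58 57 52 52 47 53 71 71 71]
180 [77 77 66 63 63 65 67 75 74 74 76 72 71 63 63 62 59 53 64 72 74]
185 [ 78  72  81  78  66  66  91 117 120 123 126 128 117  79  64  61  62  64
  68  71  74]
190 [ 79  79  90  85 123 164 129 149 158 163 163 164 142 137 163 148  92  82
  85  74  73]
195 [ 81  79  93 157 168 167 129 148 159 161 165 164 145 114 163 165 165 128
  84  75  76]
200 [ 80  79 124 171 167 168 131 144 158 165 166 164 150 111 161 165 164 151
  84  78  78]
205 [ 80  79  93 159 166 168 144 139 160 165 167 164 150 119 163 166 165 119
  75  78  75]
210 [137  93  79  79 121 162 152 137 160 166 166 161 151 127 162 143  90  77
  78  91 143]
215 [165 168 167 164 153 124 106 132 162 166 163 160 153 113 105 121 151 163
 166 163 165]
220 [166 164 164 164 162 163 154 130 161 165 162 159 149 128 158 167 164 166
 165 165 163]
225 [165 163 162 166 165 166 161 134 160 165 162 156 150 128 160 166 165 163
 162 164 164]
230 [165 166 165 165 164 164 161 127 159 155 156 154 140 127 158 162 166 164
 162 159 162]
235 [166 166 165 163 163 161 165 168 164 165 167 166 164 161 163 162 161 161
 162 162 163]
```

carry_out:
  series:
    - {"delta_rot":[0,0,0.33],"travel":[0.36,-0.41,0],"fingers":-1}
    - {"delta_rot":[0,0,0],"travel":[0.36,-0.41,-1],"fingers":-1}
    - {"delta_rot":[0,0,0],"travel":[0,0,-1],"fingers":-1}
    - {"delta_rot":[0,0,0],"travel":[0,0,-1],"fingers":-1}
    - {"delta_rot":[0,0,0],"travel":[0,0,-1],"fingers":-1}

```text
clock: 3.9
tcp_pos: [0.5982, -0.0549, 0.1305]
orientation: [-0.0, 0.369, 0.93, 0.0]
wrist_force: [-0.0, -0.6, -0.7]
finger_gap: 0.0856
grip_force: 0.0
```

carry_out:
  series:
    - {"delta_rot":[0,0,0],"travel":[0,0,-0.9],"fingers":-1}
    - {"delta_rot":[0,0,0],"travel":[0,0,-0.86],"fingers":0.3}
    - {"delta_rot":[0,0,0],"travel":[0,0,0],"fingers":0.3}
    - {"delta_rot":[0,0,0],"travel":[0,0,0],"fingers":0.3}
    - {"delta_rot":[0,0,0],"travel":[0,0,0],"fingers":0.3}

```text
clock: 4.53
tcp_pos: [0.5998, -0.0561, 0.0887]
orientation: [0.001, 0.369, 0.929, 0.0]
wrist_force: [-0.1, -0.7, 0.3]
finger_gap: 0.0298
grip_force: 0.0
```

Run:
```python
from h import *
st(); r=shot('wrist','w2.png')
```

```text
t 4.53 tcp [ 0.5998 -0.0561  0.0887] yaw_y 46.66 z [ 0.002 -0.    -1.   ] q [-0.23  0.44 -0.13  1.    0.    0.53] F [-0.1 -0.7  0.3] M [ 0.01  0.   -0.03] gap 0.0298 grip 0.0
```

View pics/w2.png

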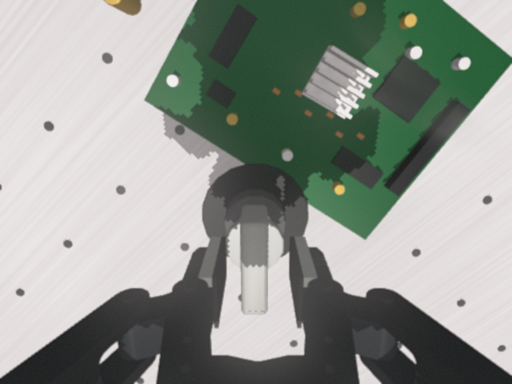

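The wing (columns 242–268, rows 207–313) stands between the fingertips, parallel to them. Checking its centre against the grasp axis.

Run:
```python
from h import *
T=pose(); r=env.read_camera('wrist'); r['world_from_camera']=T@np.array(r['hand_eye'])
g=cv2.cvtColor(r['color'],cv2.COLOR_RGB2GRAY)
for v in(225,255,285,305): print(v,g[v,232:280:2])
print(g[195:325:3,255])
for p in((255,207),(255,260),(255,313)):
    q=onz(r,*p,.105); print(np.round(q,4),np.round(np.linalg.inv(T)@np.r_[q,1],4))
```

```text
225 [104  98 128 207 148 113 119 122 122 122 125 125 121 122 121 123 119 114
 154 171 129 110  95 105]
255 [217 216 217 217 175 116 128 129 131 134 133 131 131 132 131 129 129 126
 169 215 214 215 213 214]
285 [221 221 222 222 213 165 194 208 211 214 215 214 214 213 208 211 193 164
 200 223 220 221 223 224]
305 [226 224 222 222 218 166 188 203 206 209 208 208 207 204 203 202 190 167
 217 221 218 219 222 221]
[ 64  75  73  79  94  96  99  97  98 106 122 129 129 129 131 132 132 133
 132 133 133 134 135 148 219 217 216 217 215 214 215 214 211 211 209 210
 208 207 207 201 221 218 223 223]
[ 0.5774 -0.036   0.105 ] [ 3.00e-02 -6.00e-04 -1.65e-02  1.00e+00]
[ 0.5949 -0.0526  0.105 ] [ 5.90e-03 -7.00e-04 -1.65e-02  1.00e+00]
[ 0.6145 -0.0711  0.105 ] [-2.10e-02 -7.00e-04 -1.64e-02  1.00e+00]
```

carry_out:
  series:
    - {"delta_rot":[0,0,0],"travel":[0,0,-0.08],"fingers":0.65}
    - {"delta_rot":[0,0,0],"travel":[0,0,0],"fingers":0.65}
    - {"delta_rot":[0,0,0],"travel":[0,0,0],"fingers":0.65}

```text
clock: 5.0
tcp_pos: [0.599, -0.0562, 0.0853]
orientation: [-0.0, 0.369, 0.929, 0.0]
wrist_force: [0.1, -0.4, 0.3]
finger_gap: 0.015
grip_force: 0.0
```

```bash
cat >> h.py <<'E'
def look(fn):
    st(); T=pose(); r=shot('wrist',fn); r['world_from_camera']=T@np.array(r['hand_eye'])
    g=cv2.cvtColor(r['color'],cv2.COLOR_RGB2GRAY).astype(int)
    Wi=np.linalg.inv(r['world_from_camera'])
    for z in(.106,.102,.098,.090):   # predicted rows of both top-edge ends and width at far end
        o=[]
        for x,y in((.023,-.006),(.023,.006),(-.023,-.006),(-.023,.006)):
            p=T@np.r_[x,y,0,1]; p[2]=z; c=Wi@p
            o.append((r['cx']+r['fx']*c[0]/-c[2], r['cy']-r['fy']*c[1]/-c[2]))
        o=np.array(o); print('top z',z,'near row %.1f w %.1f  far row %.1f w %.1f'%(o[0,1],abs(o[1,0]-o[0,0]),o[2,1],abs(o[3,0]-o[2,0])))
    cv2.imwrite('pics/c_'+fn,cv2.resize(r['color'][180:340,190:330,::-1],None,fx=3.5,fy=3.5,interpolation=cv2.INTER_CUBIC))
    print('col255',g[200:330:3,255])
    for v in(235,285,300): print(v,g[v,234:278])
    return r
E
python3 -c "
from h import *
look('w3.png')"
```

```text
t 5.0 tcp [ 0.599  -0.0562  0.0853] yaw_y 46.63 z [-0.  0. -1.] q [-0.23  0.44 -0.13  1.    0.    0.53] F [ 0.1 -0.4  0.3] M [-0.03  0.03 -0.02] gap 0.015 grip 0.0
top z 0.106 near row 227.4 w 30.2  far row 323.3 w 27.3
top z 0.102 near row 223.3 w 29.4  far row 317.2 w 26.6
top z 0.098 near row 219.5 w 28.6  far row 311.3 w 26.0
top z 0.09 near row 212.3 w 27.1  far row 300.5 w 24.7
col255 [ 74  71  74  94  96  99  99  94  97 110 123 129 129 127 129 129 129 130
 128 128 130 129 130 128 142 215 215 214 214 213 212 212 211 209 209 207
 205 206 204 203 203 217 224 220]
235 [120 120 120 117 111 108 106 105 113 117 120 124 125 126 127 126 128 129
 129 128 130 130 127 129 128 127 124 126 127 128 125 126 124 122 119 139
 183 197 167 129 111 109 110 110]
285 [ 72  68  69  66  62  65  75 106 137 165 181 193 204 204 207 211 212 213
 215 215 214 214 214 213 214 209 210 208 209 208 206 201 184 172 160 174
 219 224 223 207 131  70  61  65]
300 [ 69  70  72  68  63  71  89 109 126 157 175 189 198 204 204 207 207 211
 209 211 210 208 210 209 207 207 205 205 202 203 199 192 180 169 163 183
 218 223 225 225 213 149  85  66]
```

View pics/c_w3.png

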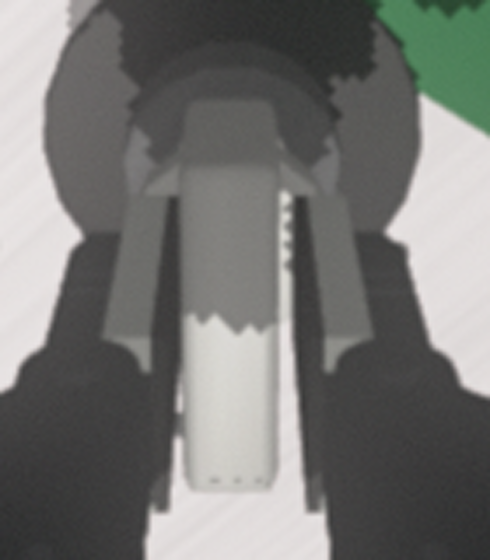

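The crop shows the wing loosely between the pads: near top edge at row 227, far at row 320, so top z ≈ 0.105, as expected. Now turning back.

carry_out:
  series:
    - {"delta_rot":[0,0,1],"travel":[0,0,0],"fingers":0.65}
    - {"delta_rot":[0,0,1],"travel":[0,0,0],"fingers":0.65}
    - {"delta_rot":[0,0,1],"travel":[0,0,0],"fingers":0.65}
    - {"delta_rot":[0,0,1],"travel":[0,0,0],"fingers":0.65}
    - {"delta_rot":[0,0,1],"travel":[0,0,0],"fingers":0.65}

```text
clock: 5.68
tcp_pos: [0.5978, -0.0569, 0.0854]
orientation: [-0.001, 0.127, 0.992, -0.001]
wrist_force: [-3.6, -2.7, 3.5]
finger_gap: 0.0147
grip_force: 3.0
```

```bash
python3 -c "
from h import *
look('w4.png')"
```

```text
t 5.67 tcp [ 0.5978 -0.0569  0.0854] yaw_y 75.43 z [-0.002 -0.001 -1.   ] q [-0.23  0.44 -0.13  1.   -0.    0.03] F [-3.6 -2.7  3.5] M [-0.56  0.76 -0.11] gap 0.0147 grip 3.0
top z 0.106 near row 226.8 w 30.2  far row 322.8 w 27.3
top z 0.102 near row 222.7 w 29.3  far row 316.7 w 26.6
top z 0.098 near row 218.9 w 28.6  far row 310.9 w 26.0
top z 0.09 near row 211.8 w 27.1  far row 300.2 w 24.7
col255 [ 74  75  75  94  96  97  96  95  96 106 120 127 126 126 128 126 129 129
 130 129 131 131 129 131 131 131 131 130 196 202 204 202 200 200 200 198
 196 196 196 195 193 221 222 220]
235 [120 121 122 120 115 111 110 113 123 126 125 122 119 103  98 102 112 118
 120 124 125 125 127 128 127 129 130 127 129 129 128 129 127 128 127 124
 126 126 127 125 123 123 120 114]
285 [ 69  67  67  65  62  62  71  96 111 120 120 127 148 188 208 210 210 208
 203 205 204 204 203 201 200 199 198 199 196 196 194 190 177 165 167 199
 221 225 223 207 128  67  59  62]
300 [ 67  68  67  66  64  81 129 177 195 202 202 202 201 200 203 203 203 201
 202 201 202 199 203 198 196 195 196 193 191 181 169 165 181 215 220 218
 219 219 220 220 205 145  81  63]
```

carry_out:
  series:
    - {"delta_rot":[0,0,1],"travel":[0,0,0],"fingers":0.65}
    - {"delta_rot":[0,0,1],"travel":[0,0,0],"fingers":0.65}
    - {"delta_rot":[0,0,1],"travel":[0,0,0],"fingers":0.65}
    - {"delta_rot":[0,0,1],"travel":[0,0,0],"fingers":0.65}

```text
clock: 6.22
tcp_pos: [0.5985, -0.0575, 0.0855]
orientation: [-0.001, -0.072, 0.997, -0.001]
wrist_force: [-2.7, -4.8, 2.6]
finger_gap: 0.0149
grip_force: 2.2
```

```bash
python3 -c "
from h import *
look('w5.png')" | grep -v 'top z'
```

```text
t 6.22 tcp [ 0.5985 -0.0575  0.0855] yaw_y 98.24 z [-0.001 -0.002 -1.   ] q [-0.23  0.44 -0.13  1.   -0.   -0.37] F [-2.7 -4.8  2.6] M [-0.91  0.57 -0.02] gap 0.0149 grip 2.2
col255 [ 76  78  82  96  97  97  97  94  97 114 124 124 129 128 128 128 129 130
 131 131 130 131 131 130 132 132 131 133 130 131 133 158 198 198 197 197
 195 196 195 195 199 217 221 220]
235 [121 123 121 120 115 111 112 116 124 128 124 124 118 103  99 105 114 119
 122 126 128 125 127 128 129 129 128 130 130 130 131 131 127 127 127 128
 127 127 126 126 123 122 115 111]
285 [ 66  68  66  62  59  59  72  92 110 118 122 126 128 130 130 131 132 131
 132 132 130 132 130 131 131 131 130 132 128 131 130 128 125 122 139 186
 219 223 222 204 127  63  57  59]
300 [ 70  68  67  64  60  82 131 177 191 196 199 198 198 196 199 200 198 199
 199 199 198 197 195 195 195 192 192 193 189 181 168 158 170 209 217 217
 216 217 216 217 200 143  80  59]
```

carry_out:
  series:
    - {"delta_rot":[0,0,1],"travel":[0,0,0],"fingers":0.65}
    - {"delta_rot":[0,0,1],"travel":[0,0,0],"fingers":0.65}
    - {"delta_rot":[0,0,0],"travel":[0,0,0],"fingers":0.65}

```text
clock: 6.65
tcp_pos: [0.5992, -0.0568, 0.0855]
orientation: [0.0, -0.169, 0.986, -0.0]
wrist_force: [0.2, -2.8, 2.3]
finger_gap: 0.0148
grip_force: 1.3
```

```bash
python3 -c "
from h import *
look('w6.png')" | grep -v 'top z'
```

```text
t 6.65 tcp [ 0.5992 -0.0568  0.0855] yaw_y 109.49 z [ 0.    -0.001 -1.   ] q [-0.23  0.44 -0.13  1.   -0.   -0.57] F [ 0.2 -2.8  2.3] M [-0.63  0.14 -0.04] gap 0.0148 grip 1.3
col255 [ 78  77  89  92  92  94  92  94 100 118 127 127 127 128 127 129 128 127
 127 128 126 128 127 128 129 127 128 129 128 127 128 128 135 193 194 190
 191 193 190 187 217 215 216 215]
235 [117 121 117 116 111 111 109 112 120 119 108 110 113 119 122 122 124 124
 125 126 126 128 128 128 127 126 126 125 127 126 123 125 125 125 124 123
 120 116 111 106 104 106 105 109]
285 [ 66  65  61  63  55  58  71  98 113 117 121 124 125 125 125 127 127 129
 130 127 129 128 127 128 125 126 127 126 127 126 124 123 119 119 156 211
 220 219 219 200 124  64  53  54]
300 [ 67  65  65  61  60  73 120 166 180 185 192 190 186 184 188 193 194 192
 195 191 191 192 193 190 188 188 189 187 183 177 164 155 151 180 208 216
 215 214 214 213 198 138  75  56]
```

carry_out:
  series:
    - {"delta_rot":[0,0,1],"travel":[0,0,0],"fingers":0.65}
    - {"delta_rot":[0,0,1],"travel":[0,0,0],"fingers":0.65}
    - {"delta_rot":[0,0,0],"travel":[0,0,0],"fingers":0.65}

```text
clock: 7.08
tcp_pos: [0.5995, -0.0559, 0.0853]
orientation: [0.0, -0.267, 0.964, 0.0]
wrist_force: [1.5, -1.6, -0.2]
finger_gap: 0.015
grip_force: 0.6
```

```bash
python3 -c "
from h import *
look('w7.png')" | grep -v 'top z'
```

```text
t 7.08 tcp [ 0.5995 -0.0559  0.0853] yaw_y 120.97 z [ 0.001  0.001 -1.   ] q [-0.23  0.44 -0.13  1.    0.   -0.77] F [ 1.5 -1.6 -0.2] M [-0.22 -0.17  0.04] gap 0.015 grip 0.6
col255 [ 90  92  91  90  89 104 162 187 169 120 120 121 121 121 121 120 121 121
 122 121 121 123 121 121 119 120 121 120 120 120 120 151 181 180 180 177
 203 202 203 203 208 210 206 206]
235 [115 112 113 111 107 102  97 103 110 113 115 116 118 118 120 121 122 121
 121 122 119 120 119 121 121 119 119 121 119 119 117 113 105 104 107 114
 116 116 118 114 101 101 100 104]
285 [ 65  61  60  58  55  54  68  99 119 113 111 114 117 118 119 120 119 121
 121 121 120 119 119 120 120 119 118 118 119 117 115 113 110  96  83  78
  78  79  78  74  61  50  48  52]
300 [ 60  61  60  57  58  86 146 181 162 161 167 174 178 178 179 179 180 180
 182 182 181 180 178 179 178 176 176 176 175 174 165 153 137 112  86  81
  80  80  82  80  77  65  56  55]
```

carry_out:
  series:
    - {"delta_rot":[0,0,1],"travel":[0,0,0],"fingers":0.65}
    - {"delta_rot":[0,0,1],"travel":[0,0,0],"fingers":0.65}
    - {"delta_rot":[0,0,0],"travel":[0,0,0],"fingers":0.65}

```text
clock: 7.5
tcp_pos: [0.5992, -0.0565, 0.0854]
orientation: [0.0, -0.361, 0.932, -0.0]
wrist_force: [0.8, -3.1, 1.7]
finger_gap: 0.0155
grip_force: 1.4
```

```bash
python3 -c "
from h import *
look('w8.png')" | grep -v 'top z'
```

```text
t 7.5 tcp [ 0.5992 -0.0565  0.0854] yaw_y 132.38 z [ 0.    -0.001 -1.   ] q [-0.23  0.44 -0.13  1.   -0.   -0.97] F [ 0.8 -3.1  1.7] M [-0.68 -0.05 -0.02] gap 0.0155 grip 1.4
col255 [ 90  87  87  87  86  92 146 178 180 180 174 117 116 116 116 116 115 116
 117 115 116 114 115 114 114 114 115 114 113 113 113 115 115 113 158 168
  96  77  77  75 178 196 194 197]
235 [108 108 110 105 102 100 100 103 110 108 112 132 154 166 172 176 172 155
 129 117 115 116 116 117 116 113 115 116 114 113 116 113 113 112 108 107
 104 100 105 105  98  96  97  98]
285 [ 54  56  55  53  48  50  56  76  98 105 110 110 111 113 113 114 114 115
 114 115 114 115 116 113 113 111 111 112 110 111 106 102  93  81  72  72
  74  72  71  70  52  46  45  42]
300 [ 57  56  56  53  53  63 110 152 164 166 168 169 170 170 173 172 173 171
 159 138 120 114 113 121 140 150 134 116 115 120 118 100  77  75  73  74
  75  73  71  75  69  58  48  47]
```

View pics/c_w8.png

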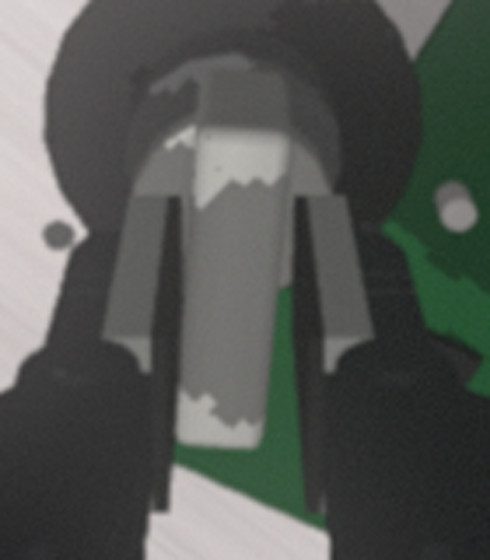

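Near top edge now at row 217, far edge at row 308, so top z ≈ 0.096: it has dropped about 9 mm (already in w7, at about -1.1 rad). Now forward, loosely held, following it down.

carry_out:
  series:
    - {"delta_rot":[0,0,-1],"travel":[0,0,-0.08],"fingers":0.65}
    - {"delta_rot":[0,0,-1],"travel":[0,0,-0.08],"fingers":0.65}
    - {"delta_rot":[0,0,-1],"travel":[0,0,-0.005],"fingers":0.65}
    - {"delta_rot":[0,0,-1],"travel":[0,0,-0.005],"fingers":0.65}
    - {"delta_rot":[0,0,-1],"travel":[0,0,-0.005],"fingers":0.65}

```text
clock: 8.18
tcp_pos: [0.6003, -0.0563, 0.0815]
orientation: [0.001, -0.118, 0.993, -0.0]
wrist_force: [2.1, -2.9, -0.6]
finger_gap: 0.0152
grip_force: 1.7
```

carry_out:
  series:
    - {"delta_rot":[0,0,-1],"travel":[0,0,-0.005],"fingers":0.65}
    - {"delta_rot":[0,0,-1],"travel":[0,0,-0.005],"fingers":0.65}
    - {"delta_rot":[0,0,-1],"travel":[0,0,-0.005],"fingers":0.65}
    - {"delta_rot":[0,0,-1],"travel":[0,0,-0.005],"fingers":0.65}
    - {"delta_rot":[0,0,-1],"travel":[0,0,-0.005],"fingers":0.65}

```text
clock: 8.8
tcp_pos: [0.5999, -0.0565, 0.0807]
orientation: [0.001, 0.131, 0.991, -0.0]
wrist_force: [1.3, -3.5, 1.2]
finger_gap: 0.0152
grip_force: 1.4
```

```bash
python3 -c "
from h import *
look('w9.png')" | head -5
```

```text
t 8.8 tcp [ 0.5999 -0.0565  0.0807] yaw_y 74.92 z [ 0.002 -0.    -1.   ] q [-0.23  0.45 -0.14  0.99 -0.    0.04] F [ 1.3 -3.5  1.2] M [-0.72 -0.29  0.1 ] gap 0.0152 grip 1.4
top z 0.106 near row 232.1 w 31.2  far row 330.4 w 28.1
top z 0.102 near row 227.7 w 30.3  far row 323.9 w 27.4
top z 0.098 near row 223.6 w 29.5  far row 317.7 w 26.7
top z 0.09 near row 216.0 w 27.9  far row 306.2 w 25.4
```

View pics/c_w9.png

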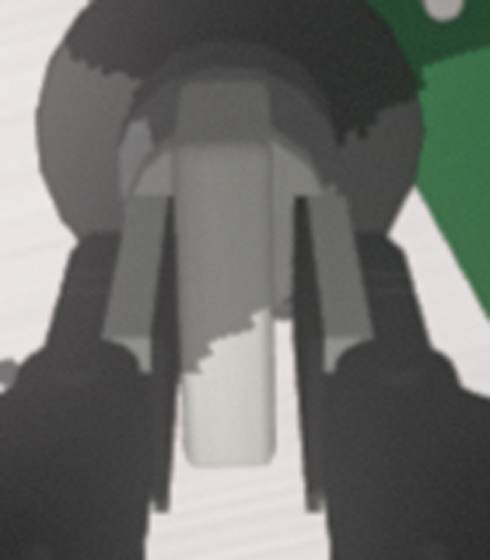

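The wing follows and sinks (near row 221, far row 313, top z ≈ 0.095). Continuing.

carry_out:
  series:
    - {"delta_rot":[0,0,-1],"travel":[0,0,-0.005],"fingers":0.65}
    - {"delta_rot":[0,0,-1],"travel":[0,0,-0.005],"fingers":0.65}
    - {"delta_rot":[0,0,-1],"travel":[0,0,-0.005],"fingers":0.65}
    - {"delta_rot":[0,0,-1],"travel":[0,0,-0.005],"fingers":0.65}
    - {"delta_rot":[0,0,-1],"travel":[0,0,-0.005],"fingers":0.65}

```text
clock: 9.48
tcp_pos: [0.5988, -0.0562, 0.0797]
orientation: [-0.0, 0.371, 0.928, -0.0]
wrist_force: [-0.4, -3.2, 0.0]
finger_gap: 0.0146
grip_force: 1.1
```

carry_out:
  series:
    - {"delta_rot":[0,0,-1],"travel":[0,0,-0.005],"fingers":0.65}
    - {"delta_rot":[0,0,-1],"travel":[0,0,-0.005],"fingers":0.65}
    - {"delta_rot":[0,0,-1],"travel":[0,0,-0.005],"fingers":0.65}
    - {"delta_rot":[0,0,-1],"travel":[0,0,-0.005],"fingers":0.65}
    - {"delta_rot":[0,0,-1],"travel":[0,0,-0.005],"fingers":0.65}

```text
clock: 10.1
tcp_pos: [0.5984, -0.0559, 0.0789]
orientation: [-0.001, 0.589, 0.808, -0.0]
wrist_force: [-0.8, -2.5, -0.2]
finger_gap: 0.0154
grip_force: 1.2
```

carry_out:
  series:
    - {"delta_rot":[0,0,-1],"travel":[0,0,-0.005],"fingers":0.65}
    - {"delta_rot":[0,0,-1],"travel":[0,0,-0.005],"fingers":0.65}
    - {"delta_rot":[0,0,-1],"travel":[0,0,-0.005],"fingers":0.65}
    - {"delta_rot":[0,0,-1],"travel":[0,0,-0.005],"fingers":0.65}
    - {"delta_rot":[0,0,-1],"travel":[0,0,-0.005],"fingers":0.65}

```text
clock: 10.72
tcp_pos: [0.5992, -0.0557, 0.0784]
orientation: [-0.0, 0.771, 0.637, 0.0]
wrist_force: [1.7, -1.1, -1.5]
finger_gap: 0.0146
grip_force: 1.6
```

carry_out:
  series:
    - {"delta_rot":[0,0,-1],"travel":[0,0,-0.005],"fingers":0.65}
    - {"delta_rot":[0,0,-1],"travel":[0,0,-0.005],"fingers":0.65}
    - {"delta_rot":[0,0,-1],"travel":[0,0,-0.005],"fingers":0.65}
    - {"delta_rot":[0,0,-1],"travel":[0,0,-0.005],"fingers":0.65}
    - {"delta_rot":[0,0,-1],"travel":[0,0,-0.005],"fingers":0.65}

```text
clock: 11.35
tcp_pos: [0.5998, -0.0559, 0.0778]
orientation: [0.0, 0.905, 0.426, 0.001]
wrist_force: [1.8, -2.8, -1.9]
finger_gap: 0.0149
grip_force: 1.6
```

carry_out:
  series:
    - {"delta_rot":[0,0,-1],"travel":[0,0,-0.005],"fingers":0.65}
    - {"delta_rot":[0,0,-1],"travel":[0,0,-0.005],"fingers":0.65}
    - {"delta_rot":[0,0,-1],"travel":[0,0,-0.005],"fingers":0.65}
    - {"delta_rot":[0,0,-1],"travel":[0,0,-0.005],"fingers":0.65}
    - {"delta_rot":[0,0,-1],"travel":[0,0,-0.005],"fingers":0.65}

```text
clock: 11.98
tcp_pos: [0.5995, -0.0559, 0.077]
orientation: [-0.0, 0.982, 0.189, 0.0]
wrist_force: [2.3, -1.9, -1.7]
finger_gap: 0.015
grip_force: 1.4
```

carry_out:
  series:
    - {"delta_rot":[0,0,0],"travel":[0,0,0],"fingers":1}
    - {"delta_rot":[0,0,0],"travel":[0,0,0],"fingers":1}
    - {"delta_rot":[0,0,0],"travel":[0,0,0],"fingers":1}
  squeeze: 20

```text
clock: 12.35
tcp_pos: [0.6, -0.0571, 0.0772]
orientation: [0.001, 0.982, 0.191, 0.001]
wrist_force: [2.8, -5.5, -2.6]
finger_gap: 0.0112
grip_force: 23.5
```

```bash
python3 -c "
from h import *
look('w10.png')"
```

```text
t 12.35 tcp [ 0.6    -0.0571  0.0772] yaw_y -68.02 z [ 0.002 -0.002 -1.   ] q [-0.23  0.45 -0.14  0.98 -0.    2.53] F [ 2.8 -5.5 -2.6] M [-1.06 -0.54 -0.  ] gap 0.0112 grip 23.5
top z 0.106 near row 236.5 w 32.0  far row 336.9 w 28.8
top z 0.102 near row 231.9 w 31.1  far row 330.1 w 28.0
top z 0.098 near row 227.6 w 30.2  far row 323.6 w 27.3
top z 0.09 near row 219.6 w 28.6  far row 311.6 w 26.0
col255 [ 67  71  92 102 103 106 106 103 136 180 190 190 191 190 192 192 166 128
 126 127 126 125 126 125 126 126 125 126 125 125 123 125 125 127 126 126
 126 127 123 212 219 218 217 219]
235 [113 114 115 113 114 113 114 112 103 102 109 135 151 167 177 184 183 186
 187 190 189 191 190 190 188 191 190 189 188 188 187 186 187 189 187 183
 178 165 133 113 113 116 117 116]
285 [ 63  89 111 107  69  54  55  53  50  49  64  93 112 116 118 123 123 123
 123 123 125 124 125 127 124 122 123 123 124 122 120 121 122 121 121 114
 102  71  53  55  60  60  62  84]
300 [ 49  48  50  50  54  56  56  55  52  65  99 118 115 117 119 121 123 123
 126 124 125 124 125 125 126 127 125 124 123 125 122 123 123 122 118 115
 103  74  57  58  60  60  61  58]
```

carry_out:
  series:
    - {"delta_rot":[0,0,0],"travel":[0,0,0],"fingers":-1}
    - {"delta_rot":[0,0,0],"travel":[0,0,0],"fingers":-1}
    - {"delta_rot":[0,0,0],"travel":[0,0,0],"fingers":-1}
    - {"delta_rot":[0,0,0],"travel":[0,0,0],"fingers":-1}
    - {"delta_rot":[0,0,0.4],"travel":[0,0,0],"fingers":-1}

```text
clock: 13.02
tcp_pos: [0.5989, -0.056, 0.0772]
orientation: [-0.0, 0.977, 0.211, -0.0]
wrist_force: [-0.2, 0.9, 0.5]
finger_gap: 0.0858
grip_force: 0.0
```

carry_out:
  series:
    - {"delta_rot":[0,0,1],"travel":[0,0,0],"fingers":-1}
    - {"delta_rot":[0,0,1],"travel":[0,0,0],"fingers":-1}
    - {"delta_rot":[0,0,1],"travel":[0,0,0],"fingers":-1}
    - {"delta_rot":[0,0,1],"travel":[0,0,0],"fingers":-1}
    - {"delta_rot":[0,0,1],"travel":[0,0,0],"fingers":-1}

```text
clock: 13.65
tcp_pos: [0.599, -0.056, 0.0772]
orientation: [-0.0, 0.894, 0.448, 0.0]
wrist_force: [-0.1, -0.3, 0.1]
finger_gap: 0.0856
grip_force: 0.0
```

carry_out:
  series:
    - {"delta_rot":[0,0,1],"travel":[0,0,0],"fingers":-1}
    - {"delta_rot":[0,0,1],"travel":[0,0,0],"fingers":-1}
    - {"delta_rot":[0,0,1],"travel":[0,0,0],"fingers":-1}
    - {"delta_rot":[0,0,1],"travel":[0,0,0],"fingers":-1}
    - {"delta_rot":[0,0,1],"travel":[0,0,0],"fingers":-1}

```text
clock: 14.28
tcp_pos: [0.599, -0.056, 0.0772]
orientation: [-0.0, 0.756, 0.655, 0.0]
wrist_force: [-0.5, 0.5, -0.7]
finger_gap: 0.0851
grip_force: 0.0
```

carry_out:
  series:
    - {"delta_rot":[0,0,1],"travel":[0,0,0],"fingers":-1}
    - {"delta_rot":[0,0,1],"travel":[0,0,0],"fingers":-1}
    - {"delta_rot":[0,0,1],"travel":[0,0,0],"fingers":-1}
    - {"delta_rot":[0,0,1],"travel":[0,0,0],"fingers":-1}
    - {"delta_rot":[0,0,1],"travel":[0,0,0],"fingers":-1}

```text
clock: 14.9
tcp_pos: [0.5989, -0.056, 0.0772]
orientation: [-0.0, 0.57, 0.822, 0.0]
wrist_force: [0.4, -0.0, 0.2]
finger_gap: 0.0855
grip_force: 0.0
```

carry_out:
  series:
    - {"delta_rot":[0,0,1],"travel":[0,0,0],"fingers":-1}
    - {"delta_rot":[0,0,1],"travel":[0,0,0],"fingers":-1}
    - {"delta_rot":[0,0,1],"travel":[0,0,0],"fingers":-1}
    - {"delta_rot":[0,0,1],"travel":[0,0,0],"fingers":-1}
    - {"delta_rot":[0,0,1],"travel":[0,0,0],"fingers":-1}

```text
clock: 15.52
tcp_pos: [0.5989, -0.056, 0.0772]
orientation: [-0.0, 0.349, 0.937, 0.0]
wrist_force: [-0.2, -0.9, 0.8]
finger_gap: 0.0854
grip_force: 0.0
```

carry_out:
  series:
    - {"delta_rot":[0,0,1],"travel":[0,0,0],"fingers":-1}
    - {"delta_rot":[0,0,1],"travel":[0,0,0],"fingers":-1}
    - {"delta_rot":[0,0,1],"travel":[0,0,0],"fingers":-1}
    - {"delta_rot":[0,0,1],"travel":[0,0,0],"fingers":-1}
    - {"delta_rot":[0,0,1],"travel":[0,0,0],"fingers":-1}

```text
clock: 16.15
tcp_pos: [0.599, -0.056, 0.0772]
orientation: [-0.0, 0.107, 0.994, 0.0]
wrist_force: [0.7, 0.7, 0.1]
finger_gap: 0.0857
grip_force: 0.0
```

carry_out:
  series:
    - {"delta_rot":[0,0,1],"travel":[0,0,0],"fingers":-1}
    - {"delta_rot":[0,0,1],"travel":[0,0,0],"fingers":-1}
    - {"delta_rot":[0,0,1],"travel":[0,0,0],"fingers":-1}
    - {"delta_rot":[0,0,1],"travel":[0,0,0],"fingers":-1}
    - {"delta_rot":[0,0,1],"travel":[0,0,0],"fingers":-1}

```text
clock: 16.77
tcp_pos: [0.5989, -0.056, 0.0772]
orientation: [-0.0, -0.143, 0.99, 0.0]
wrist_force: [0.0, -0.4, 0.1]
finger_gap: 0.0849
grip_force: 0.0
```

carry_out:
  series:
    - {"delta_rot":[0,0,1],"travel":[0,0,0],"fingers":-1}
    - {"delta_rot":[0,0,0],"travel":[0,0,0],"fingers":0.3}
    - {"delta_rot":[0,0,0],"travel":[0,0,0],"fingers":0.3}
    - {"delta_rot":[0,0,0],"travel":[0,0,0],"fingers":0.3}
    - {"delta_rot":[0,0,0],"travel":[0,0,0],"fingers":0.3}

```text
clock: 17.4
tcp_pos: [0.599, -0.0561, 0.0772]
orientation: [-0.0, -0.19, 0.982, 0.0]
wrist_force: [-0.9, 0.8, 0.5]
finger_gap: 0.0297
grip_force: 0.0
```

```bash
python3 -c "
from h import *
look('w11.png')" | head -5
```

```text
t 17.4 tcp [ 0.599  -0.0561  0.0772] yaw_y 111.93 z [-0.  0. -1.] q [-0.23  0.45 -0.14  0.98  0.   -0.61] F [-0.9  0.8  0.5] M [ 0.03 -0.02  0.  ] gap 0.0297 grip 0.0
top z 0.106 near row 235.5 w 32.1  far row 336.1 w 28.9
top z 0.102 near row 230.9 w 31.2  far row 329.3 w 28.1
top z 0.098 near row 226.6 w 30.3  far row 322.9 w 27.4
top z 0.09 near row 218.7 w 28.6  far row 310.9 w 26.0
```

View pics/c_w11.png

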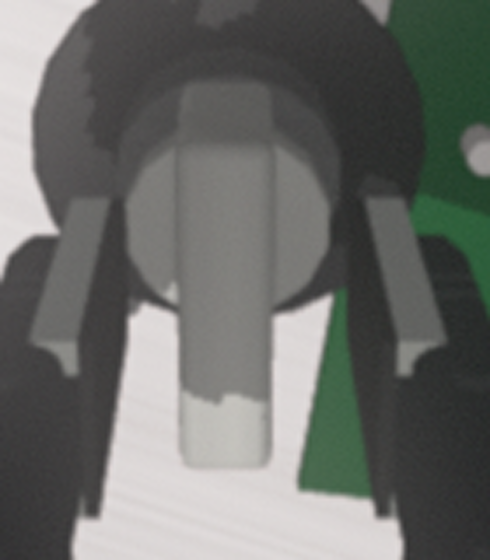

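The regrip is lined up: wing at columns 241–267, near row 221, far row 313 (top z ≈ 0.092, as expected for +2.0 rad). Turning the remaining 3.2 rad.

carry_out:
  series:
    - {"delta_rot":[0,0,0],"travel":[0,0,0],"fingers":0.65}
    - {"delta_rot":[0,0,0],"travel":[0,0,0],"fingers":0.65}
    - {"delta_rot":[0,0,-1],"travel":[0,0,-0.005],"fingers":0.65}
    - {"delta_rot":[0,0,-1],"travel":[0,0,-0.005],"fingers":0.65}

```text
clock: 17.95
tcp_pos: [0.6, -0.0568, 0.0773]
orientation: [0.001, -0.09, 0.996, -0.001]
wrist_force: [1.6, -2.5, -1.2]
finger_gap: 0.0151
grip_force: 1.2
```

carry_out:
  series:
    - {"delta_rot":[0,0,-1],"travel":[0,0,-0.005],"fingers":0.65}
    - {"delta_rot":[0,0,-1],"travel":[0,0,-0.005],"fingers":0.65}
    - {"delta_rot":[0,0,-1],"travel":[0,0,-0.005],"fingers":0.65}
    - {"delta_rot":[0,0,-1],"travel":[0,0,-0.005],"fingers":0.65}
    - {"delta_rot":[0,0,-1],"travel":[0,0,-0.005],"fingers":0.65}

```text
clock: 18.58
tcp_pos: [0.5998, -0.0571, 0.0767]
orientation: [0.001, 0.16, 0.987, -0.001]
wrist_force: [1.2, -1.7, 0.0]
finger_gap: 0.015
grip_force: 1.2
```

carry_out:
  series:
    - {"delta_rot":[0,0,-1],"travel":[0,0,-0.005],"fingers":0.65}
    - {"delta_rot":[0,0,-1],"travel":[0,0,-0.005],"fingers":0.65}
    - {"delta_rot":[0,0,-1],"travel":[0,0,-0.005],"fingers":0.65}
    - {"delta_rot":[0,0,-1],"travel":[0,0,-0.005],"fingers":0.65}
    - {"delta_rot":[0,0,-1],"travel":[0,0,-0.005],"fingers":0.65}

```text
clock: 19.2
tcp_pos: [0.5993, -0.0572, 0.0759]
orientation: [0.001, 0.399, 0.917, -0.001]
wrist_force: [0.0, -3.3, 1.2]
finger_gap: 0.0151
grip_force: 1.2
```

carry_out:
  series:
    - {"delta_rot":[0,0,-1],"travel":[0,0,-0.005],"fingers":0.65}
    - {"delta_rot":[0,0,-1],"travel":[0,0,-0.005],"fingers":0.65}
    - {"delta_rot":[0,0,-1],"travel":[0,0,-0.005],"fingers":0.65}
    - {"delta_rot":[0,0,-1],"travel":[0,0,-0.005],"fingers":0.65}
    - {"delta_rot":[0,0,-1],"travel":[0,0,-0.005],"fingers":0.65}

```text
clock: 19.82
tcp_pos: [0.599, -0.057, 0.0752]
orientation: [0.0, 0.613, 0.79, -0.001]
wrist_force: [-0.1, -2.6, -0.3]
finger_gap: 0.015
grip_force: 1.3
```

carry_out:
  series:
    - {"delta_rot":[0,0,-1],"travel":[0,0,-0.005],"fingers":0.65}
    - {"delta_rot":[0,0,-1],"travel":[0,0,-0.005],"fingers":0.65}
    - {"delta_rot":[0,0,-1],"travel":[0,0,-0.005],"fingers":0.65}
    - {"delta_rot":[0,0,-1],"travel":[0,0,-0.005],"fingers":0.65}
    - {"delta_rot":[0,0,-1],"travel":[0,0,-0.005],"fingers":0.65}

```text
clock: 20.45
tcp_pos: [0.5993, -0.0569, 0.0746]
orientation: [0.001, 0.79, 0.614, -0.0]
wrist_force: [0.3, -1.8, -0.5]
finger_gap: 0.0144
grip_force: 1.6
```

carry_out:
  series:
    - {"delta_rot":[0,0,-1],"travel":[0,0,-0.005],"fingers":0.65}
    - {"delta_rot":[0,0,-1],"travel":[0,0,-0.005],"fingers":0.65}
    - {"delta_rot":[0,0,-1],"travel":[0,0,-0.005],"fingers":0.65}
    - {"delta_rot":[0,0,-1],"travel":[0,0,-0.005],"fingers":0.65}
    - {"delta_rot":[0,0,-1],"travel":[0,0,-0.005],"fingers":0.65}

```text
clock: 21.08
tcp_pos: [0.5996, -0.057, 0.074]
orientation: [0.001, 0.917, 0.399, 0.0]
wrist_force: [1.6, -2.3, -0.8]
finger_gap: 0.015
grip_force: 1.7
```

carry_out:
  series:
    - {"delta_rot":[0,0,-1],"travel":[0,0,-0.005],"fingers":0.65}
    - {"delta_rot":[0,0,-1],"travel":[0,0,-0.005],"fingers":0.65}
    - {"delta_rot":[0,0,-1],"travel":[0,0,-0.005],"fingers":0.65}
    - {"delta_rot":[0,0,-1],"travel":[0,0,-0.005],"fingers":0.65}
    - {"delta_rot":[0,0,-1],"travel":[0,0,-0.005],"fingers":0.65}

```text
clock: 21.7
tcp_pos: [0.5997, -0.0572, 0.0734]
orientation: [0.001, 0.987, 0.16, 0.0]
wrist_force: [1.4, -3.0, -1.0]
finger_gap: 0.0145
grip_force: 1.6
```

```bash
python3 -c "
from h import *
look('w12.png')"
```

```text
t 21.7 tcp [ 0.5997 -0.0572  0.0734] yaw_y -71.62 z [ 0.001 -0.002 -1.   ] q [-0.23  0.45 -0.15  0.97 -0.    2.59] F [ 1.4 -3.  -1. ] M [-0.58 -0.27  0.03] gap 0.0145 grip 1.6
top z 0.106 near row 241.1 w 33.0  far row 343.7 w 29.6
top z 0.102 near row 236.3 w 32.0  far row 336.5 w 28.8
top z 0.098 near row 231.7 w 31.1  far row 329.7 w 28.0
top z 0.09 near row 223.3 w 29.3  far row 317.2 w 26.6
col255 [ 66  65  98 101 102 103 101 102 151 177 186 186 187 187 186 184 181 136
 120 123 122 123 121 122 122 121 122 119 121 122 121 119 122 121 122 122
 120 123 119 210 217 214 214 216]
235 [111 111 112 110 105 108 130 155 170 178 180 181 177 181 181 182 183 183
 185 184 186 188 188 186 184 186 184 184 182 180 173 168 153 124 112 117
 118 118 119 118 110 106 106 110]
285 [ 58  58  56  53  47  51  75 142 206 217 217 216 202 157 120 114 117 120
 121 121 120 121 121 122 123 122 125 124 123 124 122 122 123 122 120 120
 119 114 113 103  78  60  54  56]
300 [ 58  61  59  57  57  89 155 208 218 216 215 215 215 214 210 179 128 114
 118 120 122 123 123 122 123 123 122 124 125 125 124 126 125 126 122 123
 120 120 120 116 106  81  63  59]
```

View pics/c_w12.png

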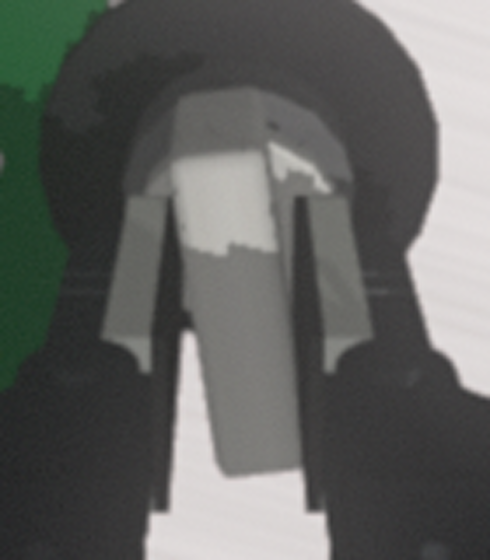

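It stands at about 5.0 rad with the wing lagging some 10° (near row 224, far row 315). Closing firmly squares it to about 5.2 rad, one turn past the drop.

carry_out:
  series:
    - {"delta_rot":[0,0,0],"travel":[0,0,0],"fingers":0.8}
    - {"delta_rot":[0,0,0],"travel":[0,0,0],"fingers":1}
    - {"delta_rot":[0,0,0],"travel":[0,0,0],"fingers":1}
    - {"delta_rot":[0,0,0],"travel":[0,0,0],"fingers":1}
    - {"delta_rot":[0,0,0],"travel":[0,0,0],"fingers":1}
  squeeze: 30

```text
clock: 22.38
tcp_pos: [0.5993, -0.0575, 0.0734]
orientation: [0.001, 0.987, 0.162, 0.0]
wrist_force: [0.5, -5.9, -0.8]
finger_gap: 0.0112
grip_force: 35.1
```

carry_out:
  series:
    - {"delta_rot":[0,0,0],"travel":[0,0,0],"fingers":1}
    - {"delta_rot":[0,0,0],"travel":[0,0,0],"fingers":1}
    - {"delta_rot":[0,0,0],"travel":[0,0,0],"fingers":1}
    - {"delta_rot":[0,0,0],"travel":[0,0,0],"fingers":1}

```text
clock: 22.88
tcp_pos: [0.5993, -0.0575, 0.0734]
orientation: [0.001, 0.987, 0.162, 0.0]
wrist_force: [0.2, -4.7, -0.4]
finger_gap: 0.0113
grip_force: 35.1
```

```bash
python3 -c "
from h import *
look('w13.png')"
```

```text
t 22.88 tcp [ 0.5993 -0.0575  0.0734] yaw_y -71.34 z [ 0.001 -0.003 -1.   ] q [-0.23  0.45 -0.15  0.97 -0.    2.59] F [ 0.2 -4.7 -0.4] M [-1.06 -0.12 -0.02] gap 0.0113 grip 35.1
top z 0.106 near row 241.3 w 33.0  far row 343.8 w 29.6
top z 0.102 near row 236.4 w 32.0  far row 336.6 w 28.8
top z 0.098 near row 231.8 w 31.1  far row 329.8 w 28.0
top z 0.09 near row 223.4 w 29.3  far row 317.2 w 26.6
col255 [ 66  71 104 104 104 101 103 116 171 183 184 184 185 185 186 183 186 181
 121 123 121 121 121 121 120 121 121 121 120 121 122 119 120 121 123 121
 123 120 162 216 218 214 213 216]
235 [112 111 112 113 113 111 113 108 103 100 116 140 156 167 176 180 181 180
 182 183 184 184 185 186 187 187 188 188 187 185 186 184 185 185 179 175
 169 150 115 109 113 114 117 132]
285 [ 50  75 109 106  81  62  52  54  52  48  54  82 108 117 117 119 121 119
 120 121 120 121 122 122 123 123 122 122 121 121 121 121 120 120 116 106
  86  59  54  58  58  57  70  93]
300 [ 46  45  49  50  54  55  59  57  54  51  82 114 117 116 118 121 119 121
 120 119 121 121 123 122 120 123 123 124 123 121 121 122 120 119 116 113
  99  66  53  58  58  59  57  54]
```

```bash
python3 -c "
from h import *
print(env.hand_in())"
```

```text
the job is handed in; nothing more can be done
None
```

I turned the proud screw back until it dropped (at about -1.1 rad), then forward about one full turn to about 5.2 rad. I handed the job in with the wing gripped at about 35 N and held still; no verdict came back.

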